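Square the photo album in its rack and hold the sprung end open at the tape

TASK

Push the photo album that stands askew in the small wooden rack square and fully home into the corner between the rack's fixed end and its back rail, left standing upright there. Then pull the rack's spring-loaded sliding end out until its outer face just reaches the strip of tape stuck across the base (the edge of the tape nearer to it), and keep hold of it there so that I can drop the other two albums in: finish while still holding it. Leave everything else on the sideboard where it stands.

Things in the scene. Friction and masses are not known exactly. Their poses are not given: they have to be found in the camera images.
- rack: Fixed brown wooden album rack, base 174 (x) x 260 (y) mm, floor top z = 16 mm with a slot along y. Origin: centre of underside, z up. Fixed end: panel, inner face y = +116, 14 thick, x -55 to +75, top z = 86 mm. Back rail along the +x side: inner face x = +75, 12 thick, top z = 76 mm. -x side and -y end open. Sliding end moves along -y. Low spring drum outside the fixed end, to y = +156 mm.
- rack_slide (a joint): How far (m) the sliding end is pulled out along the rack's -y: 0 at its rest stop, at most 0.095. A spring always draws it back: about 5 N at 0, rising by 60 N/m (about 8.5 N at 0.06 m). It does not latch.
- slide_top (a point): Middle of the top edge of the sliding end: an upright brown wooden panel 124 (rack x) x 14 (rack y) mm, top 86 mm above the sideboard, lower edge just above the rack's floor; a low steel bracket on its inner (+y) side reaches 42 mm above the sideboard. At joint 0 this point is at (8, -11, 86) mm in the rack's frame and the inner face is 120 mm from the fixed end's.
- slide_outer (a point): Point at floor level (z = 16 mm) on the sliding end's outer face, the face towards the rack's -y, 7 mm from the panel's mid-plane. Axes as the rack's. This face is to be brought to the tape's near edge.
- tape: Pale paper tape stuck flat across the rack's floor, 173 mm along the rack's x, 18 mm wide, paper-thin. Origin: middle of its near edge (its +y edge, towards the sliding end); it runs 18 mm from there to the rack's -y. Axes as the rack's. It lies 45 to 75 mm beyond the sliding end's outer face at rest.
- album: The album to square up: hard grey-bound photo album standing on edge in the rack, loose, 160 (x) x 50 (y, thickness) x 120 (z) mm, about 0.4 kg. Origin: centre of its underside. Spine at its -x end. Fully home, its x lies along the rack's x and its origin at (-5, +91, 16) mm in the rack's frame, its top 136 mm above the sideboard.
- album_b: Bystander: album of the same make lying flat, lower of a stack of two, 120 x 160 x 50 mm. Origin: centre of its underside.
- album_c: Bystander: the upper album of that stack, 120 x 160 x 50 mm. Origin: centre of its underside.
- tumbler_a: Bystander: blue glass tumbler, 74 mm across, 88 mm tall, close behind the back rail. Origin: centre of its underside.
- tumbler_b: Bystander: a second blue glass tumbler like it, left of the rack. Origin: centre of its underside.
- rum_bottle: Bystander: empty short rum bottle, 76 mm across, 176 mm tall. Origin: centre of its underside.
- jar: Bystander: white ceramic jar with screw lid, 78 mm across, 88 mm tall, in front of the rack near its sliding end. Origin: centre of its underside.
- night_light: Bystander: white plastic toggle-switch night light lying on its back, 72 x 116 mm, 40 mm high with its toggle, beyond the rack's fixed end. Origin: centre of its underside.
- strainer: Bystander: stainless strainer, bowl 142 mm across and 50 mm high, 190 mm handle reach along its -y. Origin: centre of the bowl's underside.

How it is judged:
On the way, in this order (a step that is already met when the one before it is completed fails the run):
1. the album stands upright, square and flush in the corner between the fixed end and the back rail (x of album in the frame of rack between -0.009 and 0.001 m and y of album in the frame of rack between 0.087 and 0.096 m and z of album in the frame of rack below 0.02 m and angle between the x axis of album and the x axis of rack, either way round below 0.03 rad and angle between album's own z axis and vertical below 0.04 rad), for 0.3 s.
2. the gripper, off the album, holds the sliding end's outer face at the tape's near edge, the album still home (all of step 1 and y of slide_outer in the frame of tape between -0.006 and 0.006 m and contact force between the fingers and rack_slide above 2 N and contact force between album and rack_slide below 0.5 N and velocity of joint rack_slide between -0.01 and 0.01 m/s and contact force between the fingers and album below 0.3 N), for 0.5 s.
At the end, for the whole second after the job is handed in: The gripper still holds the sliding end (over 2 N) at rest, its outer face within 6 mm of the tape's near edge, touching only the slide; the album stands upright (0.04 rad) on the rack floor, square within 0.03 rad and within 4 mm of fully home against back rail and fixed end (all of step 2); the arm keeps its last pose, push and grip.
It fails at once if the album is knocked over (angle between album's own z axis and vertical above 0.5 rad).
It fails at once if another thing on the sideboard is moved more than 25 mm (distance of any of album_b, album_c, tumbler_a, tumbler_b, rum_bottle, jar, night_light, strainer from where it was at the start of the episode above 0.025 m).
It also fails if it takes over 51 s, if anything falls off the work surface, if the arm or the gripper's body presses on something with over 40 N, if the wrist force passes 120 N, or if a joint passes its speed limit or range.

ROBOT

A 6-joint arm with a two-finger parallel gripper is mounted at the origin on the work surface. World frame = base frame: x ahead of the robot, y to its left, z up, the work surface at z = 0. Lengths are in m, angles in rad, forces in N, time in s.
With the tool pointing down it reaches from about 0.325 to 0.85 m from the base axis. Payload 4.4 kg.
Tool frame: the origin (TCP) lies midway between the tips of the shut fingers; the grasp point (between the pads) lies 19 mm behind it (arm.grasp_offset is the distance from the TCP to the grasp point, in m); z points along the fingers, y is the line along which they close (so a half turn about z gives the same grasp; the last joint's range is limited). The gripper opens to 94 mm and grips with 3 to 60 N. Pads are 16 mm wide; open, the fingers measure 119 mm over their backs; the gripper's body (75 mm by 177 mm) begins 78 mm behind the grasp point.
Start: joints at [1.091, 0.207, 1.542, -0, 1.393, -0.15], TCP at [0.186, 0.544, 0.205] pointing down, gripper open.
Joint ranges: [-2.73, 2.73], [-0.86, 2.22], [0.23, 2.46], [-1.11, 4.25], [0.08, 2.63], [-2.82, 2.82]. Speed limits (rad/s): [2.79, 2.79, 3.14, 3.14, 3.14, 3.14].

INTERFACE

Orientations are given as [roll, pitch, yaw] about the fixed x, y, z axes, in that order (R = Rz(yaw) Ry(pitch) Rx(roll)).
In Python, from workcell import arm, move_gripper, viewer, job gives the robot as it stands. Calls block until the motion is done:
- arm.move_to(position, orientation): joint-space move of the TCP to a pose.
- arm.movel(position, frame=None, max_speed=0.15, max_force=None): straight line of the TCP; frame=None keeps the orientation; max_speed is the mean speed in m/s. With max_force (N) it stops when the force on the tool has changed by that much, and returns True; else False.
- arm.move_joints(angles): joint-space move.
- move_gripper(opening, squeeze=None): finger opening in m; squeeze is the grip in N (None keeps the last); returns when the fingers have stopped.
- arm.hold(seconds).
- arm.solve_ik(position, orientation): joint angles nearest the present ones, or None.
- arm.state(): the state.
- viewer.snapshot(name): name is "scene" or "top" or "wrist"; returns (picture, depth): 480x640x3 uint8, red, green, blue; 480x640 float32, m along the optical axis (not along the pixel's ray), 0 where there is no reading.
- viewer.get_calibration(name): a dict with "intrinsics" (3x3 intrinsics, pixels), "eye" and "rotation" of the camera in the world; the wrist camera has in their place "T_tool_cam" (4x4, takes a point from camera to tool coordinates, whose origin is the TCP and whose axes are the flange's). Camera axes: x right, y down, z forward; pixel columns grow to the right and rows downward; lengths in m; the calibration is good to about 2 mm. A picture is of the moment at which its call begins: read the wrist's pose just before it. get_calibration takes no time and is no camera call.
A pose or a line that the arm cannot do raises arm.MotionError and nothing moves.
- job.close_job(): hands the job in; it is judged then, once.
The state is a dict: "time": time; "joint_positions": joint angles; "joint_vel": joint speeds; "tau": joint torques, N m; "ee_pos": TCP position; "ee_rot": TCP orientation; "ft_force": force on the tool from outside, world axes, zero at the start; "moment": the same for the moment, N m; "finger_gap": finger opening in m; "grip_force": force on a finger pad.
Only numpy, scipy, OpenCV 4.12 (cv2) and the standard library are available. Lean on these libraries where they do the work, as an engineer would, in place of code of your own. Each camera call takes 0.05 s, during which the arm holds its last target. There are 200 camera calls.

## Working session

There is one attempt and no reset: what is moved stays moved. The work goes in short steps, each a Python script; the robot and the scene stay as the last script left them, time stands still between calls to the robot, and variables do not carry over. Pictures are saved under pics/ and viewed, at most 10 in all, crops included, and the job is handed in when it is done.

```bash
mkdir -p pics; ls; cat > h.py <<'E'
import numpy as np, cv2
from workcell import arm, move_gripper, viewer, job
def snap(n,f):
    p,d=viewer.snapshot(n); cv2.imwrite(f'pics/{f}.png',cv2.cvtColor(p,cv2.COLOR_RGB2BGR)); np.save(f'pics/{f}.npy',d); return p,d
def cloud(n,d,c=None):
    "world points for every pixel from depth"
    c=c or viewer.get_calibration(n); K=np.array(c['intrinsics'])
    v,u=np.mgrid[:480,:640]; r=np.stack([(u-K[0,2])/K[0,0],(v-K[1,2])/K[1,1],np.ones_like(u)],-1)
    return (r*d[...,None])@np.array(c['rotation']).T+np.array(c['eye'])
def plane(n,u,v,z):
    c=viewer.get_calibration(n);K=np.array(c['intrinsics']);R=np.array(c['rotation']);e=np.array(c['eye'])
    r=R@np.linalg.solve(K,[u,v,1]);return e+r*(z-e[2])/r[2]
E
python3 - <<'E'
from h import *
for n in('top','scene'): 
    snap(n,n+'0'); print(n,viewer.get_calibration(n))
s=arm.state(); print(s)
E
```

```text
pics
top {'intrinsics': array([[594.87296088,   0.        , 306.8732095 ],
       [  0.        , 594.87296088, 235.08607102],
       [  0.        ,   0.        ,   1.        ]]), 'eye': array([ 0.27592109, -0.00600041,  1.48429349]), 'rotation': array([-2.94020536e+00,  8.41502389e-04, -1.61520009e+00])}
scene {'intrinsics': array([[503.97216728,   0.        , 319.55309519],
       [  0.        , 503.97216728, 244.20830421],
       [  0.        ,   0.        ,   1.        ]]), 'eye': array([ 1.32524761, -0.54727217,  0.84271779]), 'rotation': array([-2.23925588,  0.00343082,  0.96984522])}
{'time': 0.1, 'joint_positions': array([ 1.09145555e+00,  2.07345596e-01,  1.54279429e+00, -4.49725043e-07,
        1.39350053e+00, -1.50492692e-01]), 'joint_vel': array([ 1.40418779e-03, -9.88816238e-05, -4.24277419e-03, -5.81124019e-04,
        8.40372593e-05,  6.52740654e-04]), 'tau': array([-7.44328759e-06, -3.71865106e+01, -2.82293022e+01,  7.02331541e-02,
        3.11176653e-02, -6.18611739e-05]), 'ee_pos': array([0.18536667, 0.54353558, 0.20440876]), 'ee_rot': array([-3.13956796e+00, -3.06574594e-04,  2.81274434e+00]), 'ft_force': array([0.53514425, 1.39067609, 0.25368371]), 'moment': array([ 0.00883936,  0.02636632, -0.00217805]), 'grip_force': 0.0, 'finger_gap': 0.0939740133645944}
```

```bash
python3 - <<'E'
s=open('h.py').read()
s=s.replace("R=np.array(c['rotation'])","R=rpy(c['rotation'])").replace("np.array(c['rotation']).T","rpy(c['rotation']).T")
s=s.replace("def snap","from scipy.spatial.transform import Rotation as Ro\ndef rpy(a): return Ro.from_euler('xyz',a).as_matrix()\ndef snap",1)
open('h.py','w').write(s)
E
```

```text
(no output)
```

View pics/top0.png

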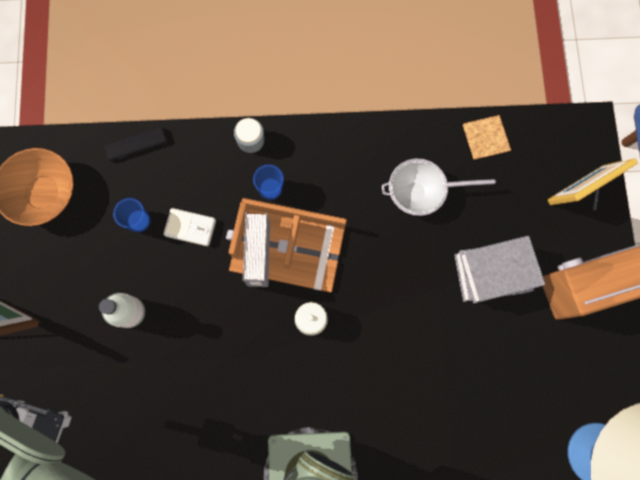

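View pics/scene0.png

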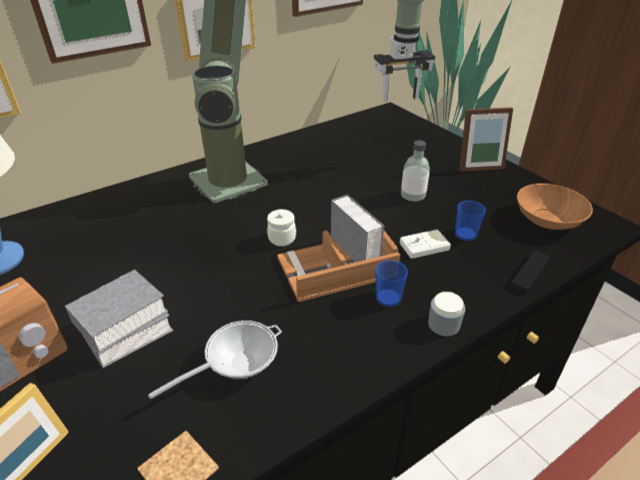

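```bash
python3 - <<'E'
from h import *
p=cv2.imread('pics/top0.png'); d=np.load('pics/top0.npy'); P=cloud('top',d)
hsv=cv2.cvtColor(p,cv2.COLOR_BGR2HSV)
m=cv2.inRange(hsv,(5,80,60),(20,255,255)); m[:,:220]=0;m[:,360:]=0;m[:190]=0;m[300:]=0
q=P[m>0]
print(len(q))
for lo,hi in((.005,.03),(.06,.08),(.08,.095)):
    s=q[(q[:,2]>lo)&(q[:,2]<hi)]
    r=cv2.minAreaRect((s[:,:2]*1000).astype(np.float32)); print(lo,len(s),s[:,2].mean(),r)
for u,v in((242,201),(345,216),(332,291),(231,272)): print('corner',u,v,plane('top',u,v,.016), plane('top',u,v,.076))
for u,v in((325,258),(293,240),(256,250),(311,318),(268,182),(200,227)): print(u,v,P[v,u])
print(viewer.get_calibration('wrist'))
E
```

```text
5854
0.005 3745 0.015753199580139092 ((558.196044921875, 37.219139099121094), (278.4762878417969, 195.5368194580078), 75.51846313476562)
0.06 723 0.072985654485963 ((562.3953857421875, 29.311256408691406), (257.8356018066406, 143.4537811279297), 75.47632598876953)
0.08 595 0.08539538240437158 ((561.3742065429688, 32.53783416748047), (255.11343383789062, 139.47438049316406), 75.50391387939453)
corner 242 201 [0.67140674 0.14320308 0.016     ] [0.65524571 0.13710606 0.076     ]
corner 345 216 [ 0.62047647 -0.11684406  0.016     ] [ 0.60639664 -0.11231457  0.076     ]
corner 332 291 [ 0.43176143 -0.07385379  0.016     ] [ 0.42539321 -0.07108104  0.076     ]
corner 231 272 [0.49021057 0.17466725 0.016     ] [0.48145389 0.16728449 0.076     ]
325 258 [ 0.51528838 -0.06079954  0.01438282]
293 240 [0.55106158 0.01626496 0.08385823]
256 250 [0.52196226 0.10178994 0.13168922]
311 318 [ 0.36326003 -0.01831361  0.09023882]
268 182 [0.72245993 0.07608473 0.00379638]
200 227 [0.60551967 0.24860599 0.02829467]
{'intrinsics': array([[332.92268721,   0.        , 329.84785631],
       [  0.        , 332.92268721, 238.68791908],
       [  0.        ,   0.        ,   1.        ]]), 'T_tool_cam': array([[-0.00100778, -0.97009897, -0.24270758,  0.068995  ],
       [ 0.99999818, -0.00137015,  0.00132425, -0.00105025],
       [-0.0016172 , -0.24270581,  0.97009859, -0.17879735],
       [ 0.        ,  0.        ,  0.        ,  1.        ]])}
```

```bash
cat >> h.py <<'E'
def wcal():
    s=arm.state(); T=np.eye(4);T[:3,:3]=rpy(s['ee_rot']);T[:3,3]=s['ee_pos']
    c=viewer.get_calibration('wrist'); M=T@np.array(c['T_tool_cam'])
    return dict(intrinsics=c['intrinsics'],eye=M[:3,3],rotation=Ro.from_matrix(M[:3,:3]).as_euler('xyz'))
def wsnap(f):
    c=wcal(); p,d=snap('wrist',f); P=cloud('w',d,c); np.save(f'pics/{f}_P.npy',P); return c,p,d,P
E
python3 - <<'E'
from h import *
arm.move_to([0.5,0.03,0.33],[np.pi,0,np.radians(166)])
arm.hold(.3)
wsnap('w1'); print(arm.state()['ee_pos'],arm.state()['time'],wcal())
E
```

```text
[0.49999544 0.03032082 0.32994254] 2.65 {'intrinsics': array([[332.92268721,   0.        , 329.84785631],
       [  0.        , 332.92268721, 238.68791908],
       [  0.        ,   0.        ,   1.        ]]), 'eye': array([0.43269466, 0.04589537, 0.50874862]), 'rotation': array([ 2.89639993e+00, -1.55604369e-03,  1.32603893e+00])}
```

View pics/w1.png

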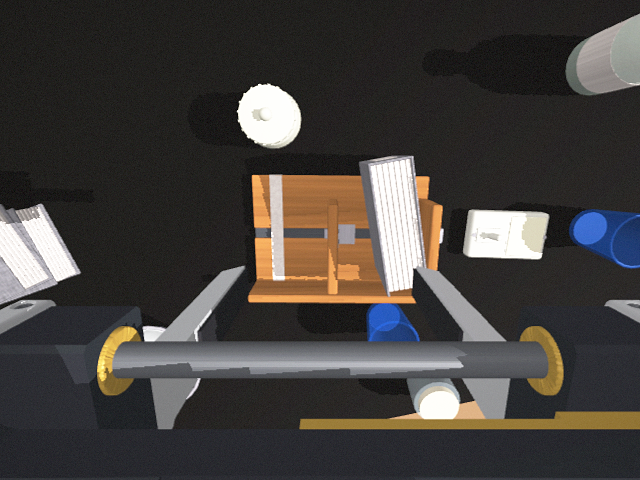

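```bash
python3 - <<'E'
from h import *
p=cv2.imread('pics/w1.png'); P=np.load('pics/w1_P.npy'); hsv=cv2.cvtColor(p,cv2.COLOR_BGR2HSV)
br=cv2.inRange(hsv,(5,80,40),(22,255,255))>0
roi=np.zeros_like(br); roi[160:310,240:450]=1; z=P[...,2]
fl=br&roi&(z>.010)&(z<.022)
print('floor z',np.median(z[fl]))
# long axis direction from -x edge of floor (first brown pixel per column, left part) and rail
def edge(mask,cols):
    return np.array([P[np.where(mask[:,u])[0][0],u] for u in cols if mask[:,u].any()])
def fit(e):
    l=cv2.fitLine((e[:,:2]*1000).astype(np.float32),cv2.DIST_HUBER,0,.01,.01).ravel(); return np.degrees(np.arctan(l[1]/l[0])),l[2:]
e=edge(fl,range(258,355)); print('front edge',fit(e))
rail=br&roi&(z>.068)&(z<.082); print('rail z',np.median(z[rail]))
rows=np.where(rail)
e2=edge(rail[::1],range(258,400)); print('rail',fit(e2))
th=np.radians(fit(e)[0]-90 if fit(e)[0]>0 else fit(e)[0]+90); print('yaw',np.degrees(th))
ax=np.array([np.cos(th),np.sin(th)]);ay=np.array([-ax[1],ax[0]])
x=P[...,:2]@ax;y=P[...,:2]@ay
print('front x',np.median(e[:,:2]@ax),'rail inner x',np.median(e2[:,:2]@ax))
ef=[y[v,np.where(fl[v])[0][0]] for v in range(182,285)]; print('-y edge y',np.percentile(ef,[10,50,90]))
pan=br&roi&(z>.08)&(z<.092)
for nm,c in(('slide',(320,345)),('fixed',(425,445))):
    k=pan.copy();k[:,:c[0]]=0;k[:,c[1]:]=0; print(nm,k.sum(),np.percentile(x[k],[1,50,99]),np.percentile(y[k],[2,50,98]),np.median(z[k]))
tp=(hsv[...,1]<60)&(hsv[...,2]>120)&roi&(z>.008)&(z<.024); tp[:,300:]=0
ty=[(y[v,np.where(tp[v])[0][0]],y[v,np.where(tp[v])[0][-1]]) for v in range(182,275) if tp[v].any()]
print('tape',len(ty),np.percentile(ty,[10,50,90],axis=0),np.median(z[tp]))
al=roi&~br&(z>.125)&(z<.145); al=al|((z>.125)&(z<.145)); al[:, :340]=0;al[:,440:]=0;al[:140]=0;al[310:]=0
pts=np.stack([x[al],y[al]],1)*1000
print('album z',np.median(z[al]),cv2.minAreaRect(pts.astype(np.float32)),np.percentile(z[al],[2,98]))
# albums gray bounds
E
```

```text
floor z 0.015572185255560367
front edge (np.float32(75.84509), array([448.87933  ,  -3.9732244], dtype=float32))
rail z 0.07523190066321361
rail (np.float32(75.60532), array([615.8081   ,  -3.1196086], dtype=float32))
yaw -14.154906
front x 0.4362231560119293 rail inner x 0.5979336231973547Traceback (most recent call last):
  File "<stdin>", line 20, in <module>
IndexError: index 0 is out of bounds for axis 0 with size 0
```

```bash
python3 - <<'E'
from h import *
p=cv2.imread('pics/w1.png'); P=np.load('pics/w1_P.npy'); hsv=cv2.cvtColor(p,cv2.COLOR_BGR2HSV)
br=cv2.inRange(hsv,(5,80,40),(22,255,255))>0
roi=np.zeros_like(br); roi[160:310,240:450]=1; z=P[...,2]
th=np.radians(-14.2)
ax=np.array([np.cos(th),np.sin(th)]);ay=np.array([-ax[1],ax[0]])
x=P[...,:2]@ax-.523;y=P[...,:2]@ay
fl=br&roi&(z>.010)&(z<.022)
R=lambda a:np.round(a,4)
def ends(m,vs): return np.array([(y[v,np.where(m[v])[0][0]],y[v,np.where(m[v])[0][-1]]) for v in vs if m[v].any()])
print('-y edge',R(np.percentile(ends(fl,range(182,285))[:,0],[10,50,90])))
pan=br&roi&(z>.08)&(z<.092)
for nm,a,b in(('slide',320,345),('fixed',422,448)):
    k=pan.copy();k[:,:a]=0;k[:,b:]=0;e=ends(k,range(170,300)); print(nm,k.sum(),R(np.percentile(x[k],[1,99])),R(np.median(e,axis=0)),R(np.median(z[k])))
tp=(hsv[...,1]<60)&(hsv[...,2]>120)&roi&(z>.008)&(z<.024); tp[:,300:]=0
print('tape',R(np.percentile(ends(tp,range(182,275)),[10,50,90],axis=0)),np.median(z[tp]))
al=(z>.125)&(z<.15); al[:, :340]=0;al[:,440:]=0;al[:140]=0;al[310:]=0
pts=np.stack([x[al],y[al]],1)*1000
print('album',cv2.minAreaRect(pts.astype(np.float32)),R(np.percentile(z[al],[2,50,98])))
# jar
j=(z>.07)&(z<.1)&~br; j[:,:230]=0;j[:,310:]=0;j[:80]=0;j[150:]=0
print('jar',x[j].min(),x[j].max(),y[j].min(),y[j].max(),np.median(z[j]))
E
```

```text
-y edge [0.0358 0.0367 0.0375]
slide 937 [-0.0532  0.0671] [0.148  0.1609] 0.0853
fixed 723 [-0.0536  0.0314] [0.2816 0.2941] 0.0854
tape [[0.0621 0.0788]
 [0.063  0.0797]
 [0.0638 0.0803]] 0.01606412563061957
album ((-32.9180908203125, 230.88616943359375), (159.4822998046875, 50.32909393310547), 10.377803802490234) [0.1271 0.1327 0.1364]
jar -0.1998740334146779 -0.12843032702670126 0.036656276390494305 0.10712542382663648 0.07528091045562679
```

```bash
cat >> h.py <<'E'
TH=np.radians(-14.2); O=np.array([.5476,.0322]); A=np.array([[np.cos(TH),-np.sin(TH)],[np.sin(TH),np.cos(TH)]])
def W(x,y,z): return list(O+A@np.array([x,y])/1000)+[z/1000]   # rack mm -> world m
def Rk(P): # world -> rack mm
    q=np.array(P,float); return np.concatenate([(q[...,:2]-O)@A*1000,q[...,2:]*1000],-1)
YP=[np.pi,0,np.radians(76)-.0035]; YS=[np.pi,0,np.radians(166)-.0035]
def rep(t=''):
    s=arm.state(); print(t,'t%.1f'%s['time'],np.round(Rk(s['ee_pos']),1),np.round(s['ft_force'],1),'gap%.4f'%s['finger_gap'],'grip%.1f'%s['grip_force'])
def album(P):
    z=P[...,2]; Q=Rk(P); k=(z>.122)&(z<.15)&(abs(Q[...,0])<150)&(Q[...,1]>0)&(Q[...,1]<140)
    r=cv2.minAreaRect(Q[k][:,:2].astype(np.float32)); print('album',np.round(np.hstack(r[:2]),1),round(r[2],1),k.sum())
E
python3 - <<'E'
from h import *
P=np.load('pics/w1_P.npy'); album(P)
arm.move_to(W(-15,14,200),YP); rep()
arm.movel(W(-15,14,60),max_speed=.15,max_force=6) and print('HIT'); rep('down')
h=arm.movel(W(-15,65,60),max_speed=.05,max_force=12); rep('push %s'%h)
E
```

```text
album [-32.9  65.3 159.5  50.3] 10.4 5594
 t4.1 [-14.7  14.  200.4] [ 0.4 -0.7  0.3] gap0.0938 grip0.0
down t5.2 [-14.   14.2  61. ] [-0.7  0.4  0.1] gap0.0939 grip0.0
push True t6.0 [-15.3  57.1  59.6] [-0.5 -1.7  1.1] gap0.0942 grip0.7
```

```bash
python3 - <<'E'
from h import *
arm.movel(W(-15,45,60),max_speed=.08)
arm.movel(W(-15,35,170),max_speed=.2)
_,_,_,P=wsnap('w2'); album(P)
move_gripper(0.0,20)
arm.movel(W(-150,94,170),max_speed=.25); arm.hold(.1); rep()
arm.movel(W(-150,94,55),max_speed=.15,max_force=6) and print('HIT'); rep('down')
h=arm.movel(W(-93,94,55),max_speed=.05,max_force=12); rep('push %s'%h)
E
```

```text
album [-30.4  90.8  49.8 160.3] 89.9 18727
 t9.3 [-148.5   93.7  170.3] [-0.3 -0.5 -0.5] gap0.0006 grip0.0
down t10.2 [-149.1   94.2   55.6] [ 0.5 -0.3  0.4] gap0.0004 grip0.0
push True t11.2 [-99.3  93.8  54.4] [ 0.4  0.9 -0.3] gap0.0004 grip0.0
```

View pics/w2.png

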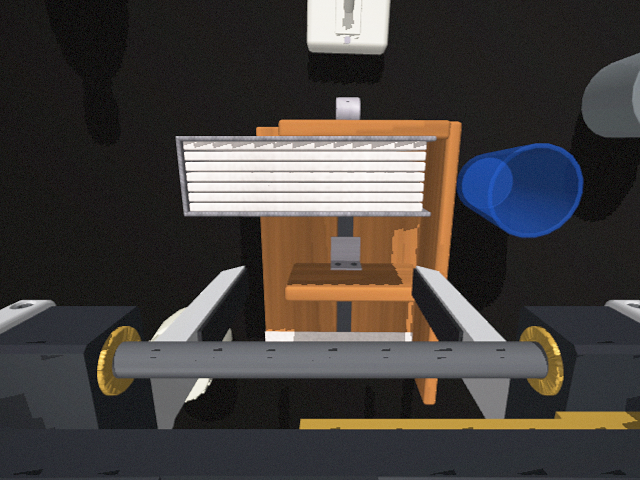

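```bash
python3 - <<'E'
from h import *
arm.movel(W(-115,94,55),max_speed=.1)
arm.movel(W(-115,80,170),max_speed=.2)
arm.movel(W(0,20,200),max_speed=.25); arm.hold(.1)
_,p,_,P=wsnap('w3'); album(P); rep()
Q=Rk(P);z=P[...,2]
k=(z>.068)&(z<.082)&(Q[...,0]>65)&(Q[...,0]<95)&(Q[...,1]>-40)&(Q[...,1]<100); print('rail x',np.percentile(Q[k][:,0],[2,98]))
k=(z>.08)&(z<.092)&(Q[...,1]>105)&(Q[...,1]<140)&(abs(Q[...,0])<90); print('fixed y',np.percentile(Q[k][:,1],[2,98]))
E
```

```text
album [ -4.9  90.6  50.2 159.9] 89.7 15009
 t13.0 [ -1.9  20.7 199. ] [1.  0.7 1. ] gap0.0004 grip0.0
rail x [74.57543982 86.3914534 ]
fixed y [120.96871363 129.76471487]
```

```bash
cat >> h.py <<'E'
def tape(p,P):
    "rack-frame y of tape edges and slide panel top edges"
    hsv=cv2.cvtColor(p,cv2.COLOR_RGB2HSV); Q=Rk(P); z=P[...,2]
    k=(hsv[...,1]<60)&(hsv[...,2]>120)&(z>.008)&(z<.024)&(abs(Q[...,0])<80)&(Q[...,1]<-30)&(Q[...,1]>-125)
    br=cv2.inRange(hsv,(5,80,40),(22,255,255))>0
    s=br&(z>.08)&(z<.092)&(Q[...,0]>-50)&(Q[...,0]<60)&(Q[...,1]<40)&(Q[...,1]>-100)
    for n,m in(('tape',k),('slide',s)):
        e=np.array([(Q[v][m[v]][:,1].min(),Q[v][m[v]][:,1].max()) for v in range(480) if m[v].sum()>3])
        print(n,len(e),np.round(np.median(e,axis=0),1) if len(e) else None,np.round(np.median(z[m]),4) if m.any() else None)
E
python3 - <<'E'
from h import *
arm.move_to(W(8,-11,250),YS); arm.hold(.1)
_,p,_,P=wsnap('w4'); tape(p,P); album(P); rep()
move_gripper(.06,40)
arm.movel(W(8,-11,140),max_speed=.2)
arm.movel(W(8,-11,57),max_speed=.1,max_force=6) and print('HIT'); rep('down')
E
```

```text
tape 124 [-102.8  -85.8] 0.0161
slide 101 [-17.6  -4.9] 0.0853
album [ -5.   90.3  51.1 159.2] 89.7 10143
 t14.6 [  7.8 -10.9 249.8] [0.3 0.1 0.5] gap0.0004 grip0.0
down t17.3 [  8.8 -10.9  57.8] [-0.4  0.2  0.1] gap0.0600 grip0.0
```

View pics/w4.png

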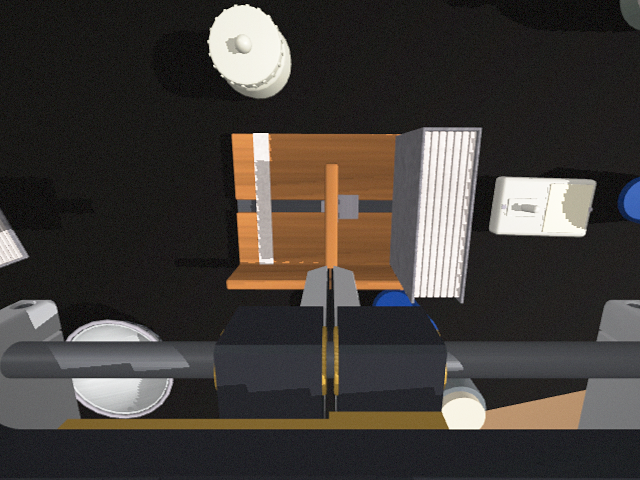

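```bash
python3 - <<'E'
from h import *
move_gripper(0,45); rep('grip')
s=Rk(arm.state()['ee_pos'])
arm.movel(W(8,-11-67.3,57),max_speed=.05); arm.hold(.5); rep('pulled')
_,p,_,P=wsnap('w5'); tape(p,P); album(P)
p,d=snap('top','top5'); P=cloud('top',d); album(P); tape(p,P)
c=cv2.imread('pics/w5.png'); cv2.imwrite('pics/w5c.png',c)
E
```

```text
grip t18.1 [  8. -10.  57.] [0.6 4.5 0.1] gap0.0138 grip45.0
pulled t20.1 [  7.7 -76.2  57. ] [2.  7.5 0.3] gap0.0136 grip45.0
tape 148 [-103.2  -85.1] 0.0164
slide 172 [-83.8 -70.7] 0.0853
album [0. 0. 0. 0.] 0.0 0
album [ -5.7  91.3  51.4 161.4] 89.7 1460
tape 11 [-101.5  -45.7] 0.0172
slide 10 [-81.3 -69.8] 0.085
```

View pics/w5.png

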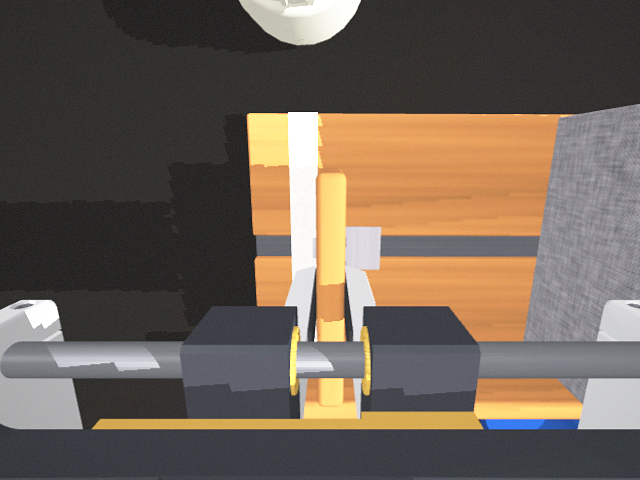

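```bash
python3 - <<'E'
from h import *
arm.movel(W(8,-79.8,57),max_speed=.02); arm.hold(1.0); rep('pulled')
_,p,_,P=wsnap('w6'); tape(p,P)
p,d=snap('top','top6'); album(cloud('top',d))
print(job.close_job())
E
```

```text
pulled t21.5 [  7.7 -77.7  57. ] [2.8 7.3 0.2] gap0.0138 grip45.0
tape 146 [-103.2  -85.3] 0.0165
slide 174 [-85.3 -72.1] 0.0853
album [ -5.9  91.3  51.6 160.7] 89.4 1461
the job is handed in; nothing more can be done
None
```

I pushed the album square into the corner, pulled the sliding end out until its outer face measured level with the tape's near edge (both at y = -85.3 mm in the rack's frame), and handed the job in at about 21.5 s, still gripping it at 45 N; the hand-in returned no pass/fail result.

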